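# Load the tube mixer and set its tab-lock dial to run

## Task

Load the blue vial carrier into the mixer: stand it on the mouth of the dock and slide it in, letting its own edge (not the gripper) lift the yellow catch, until it is fully home against the back stop and the catch has dropped behind it. Then pinch both orange tabs of the black dial and turn the dial clockwise from the red marks to the green mark, and let go so that both tabs spring fully out and lock it there. Keep the carrier upright and do not disturb the other things on the bench.

Things in the scene. Friction and masses are not known exactly. Their poses are not given: they have to be found in the camera images.
- mixer: White bench mixer with a green band, fixed, 270 (x) x 300 (y) mm, flat deck 50 mm above the table. Origin at table level under its middle; x is the loading direction (away from the robot, towards the back stop), y to the left. Dock on its left half, dial on its right half.
- carrier: Loose blue vial carrier, 0.18-0.35 kg. Base 84 (x) x 90 (y) x 16 mm. Grip fin in the middle, 14 mm thick (x), 34 wide (y), from 16 to 58 mm above the underside: pinch it along x. Four fixed vials each side at y = +-25 mm, 10 mm wide, tops 36 mm up; beyond them the edge strips are bare. Origin: centre of the underside. It fits either way round (yaw + 180 degrees is the same).
- dock_home (a point): On the deck: where the carrier's origin is when fully home, its far (+x) edge against the 26 mm high back stop. Axes as the mixer's. Aluminium rails 10 mm high guide the carrier's sides with 2 mm play each side.
- dock_mouth (a point): On the deck, 136 mm before dock_home along -x: a carrier stood here is 10 mm short of the catch, its front between the flared ends of the rails (about 9 mm free on each side).
- catch_nose (a point): Hook end of the yellow gravity catch, 4 mm above the deck at rest, 40 mm left of the dock's centre line. 10 mm wide arm along x, hinged 55 mm further in, 24 mm above the deck. Its near side is a 27 degree ramp, 32 mm long: the carrier's base pushed in +x rides under it and lifts it (a few N), and it drops behind the base when the rear edge has passed, about 3 mm clear once home.
- catch (a joint): Swing of the catch in rad: 0 down at rest, positive lifted (about 0.2 while it rides on the carrier), limit 1.0. It falls by its own weight.
- dial_grip (a point): On the dial's vertical axis 34 mm above the deck, the height to grip at. Black knob 40 mm wide, top 46 mm above the deck, white pointer along +x of this point, which turns with it. Orange tabs on its +y and -y sides, 22 mm wide, 12 to 46 mm above the deck, 56 mm apart over their faces when out, 44 mm pressed: pinch along y. Steel ring at the foot, 9 mm high, 74 mm wide.
- dial (a joint): Dial angle in rad, growing clockwise from above, limits 0 and 2.5; pointer yaw = mixer yaw + 4.19 minus it. Starts at 0.03 to 0.47, free within the red arc. The ring is set a little differently each time: red ends at 0.55 to 0.91, the green slot lies at 1.92 to 2.28 with +-0.05 play: see it or feel for it. Elsewhere the ring holds released tabs in, and the dial stays put to be regripped.
- tab_a (a joint): How far the tab on the dial's +y side is pressed in, in m: 0 fully out (in a slot), 0.006 fully in; it must be in by 5 mm to clear the ring, which else holds it at about 4 to 5 mm. Spring: 4 N to start, 7.6 N at full press. Dial blocked with either tab out, turns easily (0.04 N m) with both in. Turned under a light pinch (3 N), the tabs push the fingers apart as they snap into the slot.
- tab_b (a joint): The same for the tab on the dial's -y side.
- amber_bottle: Bystander: amber glass jar with black cap, 54 mm diameter, 115 mm tall. Origin at the centre of its underside.
- reagent_jar: Bystander: white plastic jar with black cap, 72 mm diameter, 150 mm tall. Origin at the centre of its underside.
- beaker: Bystander: empty glass beaker, 60 mm diameter, 70 mm tall. Origin at the centre of its underside.
- tip_box: Bystander: blue box with yellow lid, 112 x 77 x 65 mm. Origin at the centre of its underside.
- pipette: Bystander: white and blue pipette lying along its x axis, about 235 mm long, 22 mm thick. Origin under its body.
- flask: Bystander: stoppered conical glass flask, 76 mm diameter, 100 mm tall. Origin at the centre of its underside.

How it is judged (in metres and radians):
On the way, in this order (a step that is already met when the one before it is completed fails the run):
1. the carrier's own edge lifts the catch (value of joint catch above 0.12 rad and contact force between carrier and catch above 0.05 N), for 0.05 s.
2. the carrier is fully home and the catch has dropped behind it (x of carrier in the frame of dock_home between -0.004 and 0.003 m and y of carrier in the frame of dock_home between -0.005 and 0.005 m and z of carrier in the frame of dock_home below 0.004 m and angle between carrier's own z axis and vertical below 0.06 rad and value of joint catch below 0.06 rad), for 0.3 s.
3. both tabs are pinched in while the dial is still in the red arc (value of joint each of tab_a, tab_b above 0.004 m and value of joint dial below 0.95 rad), for 0.1 s.
At the end, for the whole second after the job is handed in: The carrier stands level at dock_home (within 4 mm along x, 5 mm across) and at rest, the catch is down behind it (below 0.06 rad), the dial stands still in the slot at the green mark (between 1.8 and 2.4 rad, where no other slot lies) and both tabs are fully out (less than 1.5 mm pressed) (all of step 2 and value of joint dial between 1.8 and 2.4 rad and value of joint each of tab_a, tab_b below 0.0015 m and linear speed of carrier below 0.01 m/s and velocity of joint dial below 0.05 rad/s); the robot touches nothing.
It fails at once if the gripper touches the catch with more than 2 N (contact force between the fingers and catch above 2 N).
It fails at once if the carrier is tipped by more than 0.5 rad (angle between carrier's own z axis and vertical above 0.5 rad).
It fails at once if a bystander is moved by more than 30 mm (distance of any of amber_bottle, reagent_jar, beaker, tip_box, pipette, flask from where it was at the start of the episode above 0.03 m).
It also fails if it takes over 69 s, if anything falls off the work surface, if the arm or the gripper's body presses on something with over 40 N, if the wrist force passes 120 N, or if a joint passes its speed limit or range.

## Robot

A 6-joint arm with a two-finger parallel gripper is mounted at the origin on the work surface. World frame = base frame: x ahead of the robot, y to its left, z up, the work surface at z = 0. Lengths are in mm, angles in rad, forces in N, time in s.
With the tool pointing down it reaches from about 275 to 1000 mm from the base axis. Payload 8.4 kg.
Tool frame: the origin (TCP) lies midway between the tips of the shut fingers; the grasp point (between the pads) lies 19 mm behind it; z points along the fingers, y is the line along which they close (so a half turn about z gives the same grasp; the last joint's range is limited). The gripper opens to 85 mm and grips with 20 to 120 N. Pads are 22 mm wide; open, the fingers measure 114 mm over their backs; the gripper's body (76 mm by 85 mm) begins 54 mm behind the grasp point. The pads swing forward as they close: fully open they stand 13 mm farther back than shut.
Start: joints at [-1.144, 0.353, 1.633, -0, 1.155, -0.002], TCP at [259.861, -568.419, 231.281] pointing down, gripper open.
Joint ranges: [-2.63, 2.63], [-0.92, 2.1], [0.06, 2.66], [-1.3, 4.44], [0, 2.69], [-3.02, 3.02]. Speed limits (rad/s): [2.22, 2.22, 2.79, 3.14, 3.14, 3.14].

## Interface

Orientations are given as [roll, pitch, yaw] about the fixed x, y, z axes, in that order (R = Rz(yaw) Ry(pitch) Rx(roll)).
In Python, from rig import telemetry, optics, r gives the robot as it stands.
- The arm moves only by the tool play_rows, never from a script. Its arguments are lists of equal length, an entry for each row: "dp": the shift along the tool's x, y, z in units of 40 mm (1.0 is 40 mm), a list of three; "rot": the turn, a rotation vector about the tool's x, y, z in units of 6 degrees (1.0 is 6 degrees), a list of three. In form: {"dp": [[tx, ty, tz], ...], "rot": [[ax, ay, az], ...]}. A call has 1 to 5 rows; each row is the pose to reach, as a shift and turn from the pose commanded when the call began, along the tool's axes at that moment; what a row does not reach only later rows make up. A row lasts 1/12 s, in which the tool goes at most 41.7 mm and 7.16 degrees, less where a joint would pass 70% of its speed; a pose out of reach is approached as far as the arm can. A call with a gripper value outside its range is refused whole. "fingers" is the opening, from 0 (shut) to 1 (fully open), set as the call begins (left out, the last holds). The fingers move at their own pace and stop on an object; "grip_force" is the grip in N (left out, the last holds). Time passes only in rows, so rows that repeat a pose let the fingers close. It gives the time, the measured TCP pose, the force, the opening and the grip force at its end, in the units of the state.
- telemetry.sense(): the state, without advancing time (a new reading comes with each control period).
- optics.grab_frame(name): name is "scene" or "top"; returns a dict with "color" (400x640x3 uint8, red, green, blue), "mtx" (3x3 intrinsics, pixels), "D" ([k1, k2, p1, p2, k3] as OpenCV has them; the pictures are not rectified), "R" (3x3) and "t" (3): a world point X has camera coordinates R X + t. Camera axes: x right, y down, z forward; pixel columns grow to the right and rows downward; lengths in mm; the calibration is good to about 2 mm. A picture is of the moment at which its call begins. There is no depth.
- r.sign_off(): hands the job in; it is judged then, once.
The state is a dict: "clock": time; "qpos": joint angles; "qvel": joint speeds; "joint_efforts": joint torques, N m; "eef_pos": TCP position; "tcp_rot": TCP orientation; "contact_force": force on the tool from outside, world axes, zero at the start; "wrist_torque": the same for the moment, N m; "opening": opening from 0.0 (shut) to 1.0 (fully open); "grasp_force": force on a finger pad.
Only numpy, scipy, OpenCV 4.12 (cv2) and the standard library are available. Lean on these libraries where they do the work, as an engineer would, in place of code of your own. Each camera call takes 0.05 s, during which the arm holds its last target. There are 200 camera calls.

## Working session

There is one attempt and no reset: what is moved stays moved. The work goes in short steps, Python scripts to look and compute and a tool call to move; the robot and the scene stay as the last step left them, time stands still between calls to the robot, and variables do not carry over. Pictures are saved under pics/ and viewed, at most 10 in all, crops included, and the job is handed in when it is done.

Besides the shell and the picture viewer there is one more tool, called after "Call:" by a JSON object that holds its "name" and its "arguments". play_rows: Moves the arm, as the interface text tells. Its arguments: {"type":"object","properties":{"dp":{"type":"array"},"rot":{"type":"array"},"fingers":{"type":"number"},"grip_force":{"type":"number"}},"required":["dp","rot"]}

```bash
mkdir -p pics; cat > h.py <<'E'
import numpy as np, cv2
from rig import telemetry, optics, r
def ray(f,uv):
    p=cv2.undistortPoints(np.array(uv,float).reshape(-1,1,2),f['mtx'],f['D']).reshape(-1,2)
    d=np.c_[p,np.ones(len(p))]@f['R']; c=-f['R'].T@f['t']; return c,d
def onz(f,uv,z):
    c,d=ray(f,uv); return c+d*((z-c[2])/d[:,2])[:,None]
def proj(f,X):
    return cv2.projectPoints(np.array(X,float).reshape(-1,1,3),cv2.Rodrigues(f['R'])[0],f['t'],f['mtx'],f['D'])[0].reshape(-1,2)
def save(n,img): cv2.imwrite('pics/'+n+'.png',img[...,::-1])
E
python3 - <<'E'
from h import *
for n in('scene','top'):
    f=optics.grab_frame(n); save(n+'0',f['color']); np.save(n+'0.npy',f,allow_pickle=True); print(n,-f['R'].T@f['t'],f['R'][2])
print(telemetry.sense())
E
```

```text
scene [1297.23446311 -475.434131    804.2227933 ] [-0.65561757  0.41151034 -0.63310729]
top [ 475.12718797  -18.58129239 1130.49120609] [ 0.09860309  0.00101709 -0.99512632]
{'clock': 0.1, 'qpos': array([-1.14434551e+00,  3.53626599e-01,  1.63406403e+00, -1.40971538e-05,
        1.15517661e+00, -2.41377766e-03]), 'qvel': array([-0.00061938, -0.00147555, -0.0020109 , -0.00138673,  0.0023373 ,
        0.00183217]), 'joint_efforts': array([ 3.24362572e-04, -6.06358838e+01, -3.42820895e+01,  3.03530487e-05,
        4.05726722e-03,  2.36360222e-05]), 'eef_pos': array([ 259.71140381, -568.01752311,  230.60512119]), 'tcp_rot': array([-3.14031804e+00,  9.81314836e-06,  4.28870300e-01]), 'contact_force': array([-0.04340585, -0.30084195,  0.09511292]), 'wrist_torque': array([ 0.00730027, -0.01543222, -0.07678893]), 'grasp_force': 0.0, 'opening': 1.0002409112534216}
```

View pics/top0.png

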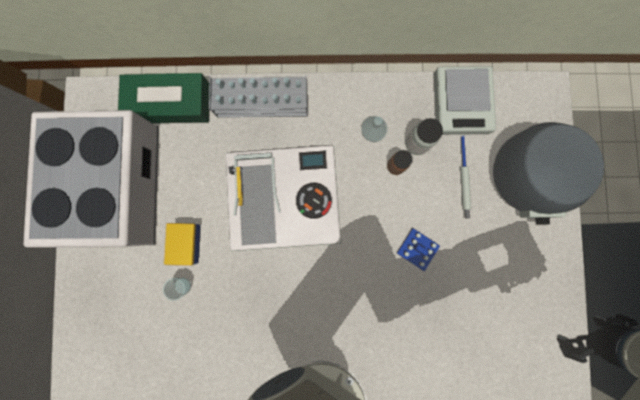

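View pics/scene0.png

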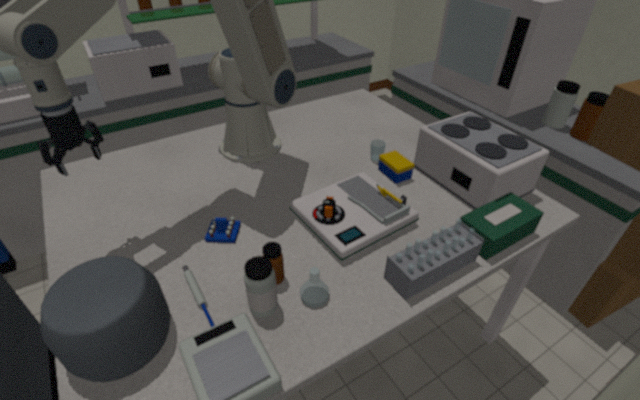

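The top view shows the mixer at about (228–340, 148–248), with the dock on the left, the yellow catch at (239,185) and the dial at (314,200). The carrier is at (418,249). The scene view shows the carrier at (222,230) and the dial at (328,210). I'll enlarge both.

```bash
python3 - <<'E'
from h import *
f=np.load('top0.npy',allow_pickle=True).item(); g=np.load('scene0.npy',allow_pickle=True).item()
a=cv2.resize(f['color'][135:285,215:455],(800,500),interpolation=cv2.INTER_CUBIC)
save('crop_top',a)
b=cv2.resize(g['color'][165:260,190:430],(800,317),interpolation=cv2.INTER_CUBIC); save('crop_sc',b)
im=f['color']; hsv=cv2.cvtColor(im,cv2.COLOR_RGB2HSV)
def sub(h0,h1,s,v,x0,x1,y0,y1):
    m=np.zeros(im.shape[:2],np.uint8); m[y0:y1,x0:x1]=cv2.inRange(hsv,(h0,s,v),(h1,255,255))[y0:y1,x0:x1]
    return m
m=sub(105,130,120,40,380,450,215,280); c=max(cv2.findContours(m,0,1)[0],key=cv2.contourArea); r1=cv2.minAreaRect(c); print('carrier',r1); P=onz(f,cv2.boxPoints(r1),10)
print(P.round(0)); print(np.linalg.norm(P-np.roll(P,1,0),axis=1))
m=sub(20,35,120,100,225,260,150,215); ys,xs=np.nonzero(m); print('yellow',xs.min(),xs.max(),ys.min(),ys.max()); print(onz(f,[[xs[ys<ys.min()+3].mean(),ys.min()],[xs[ys>ys.max()-3].mean(),ys.max()]],70))
# white deck
g_=im.min(2); mm=np.zeros_like(g_); mm[140:260,218:350]=(g_[140:260,218:350]>195)*255
print([ (t,int((g_[140:260,218:350]>t).sum())) for t in(170,185,195,205,215,225)])
E
```

```text
carrier ((417.9617614746094, 249.20294189453125), (31.752349853515625, 28.761186599731445), 32.47119140625)
[[ 421. -218.   10.]
 [ 488. -263.   10.]
 [ 440. -336.   10.]
 [ 373. -291.   10.]]
[87.3385169  80.50863701 87.85210399 80.27821251]
yellow 237 242 167 205
[[656.96896183 213.05517732  70.        ]
 [554.51131174 206.5814346   70.        ]]
[(170, 9368), (185, 5157), (195, 4602), (205, 2519), (215, 68), (225, 0)]
```

View pics/crop_top.png

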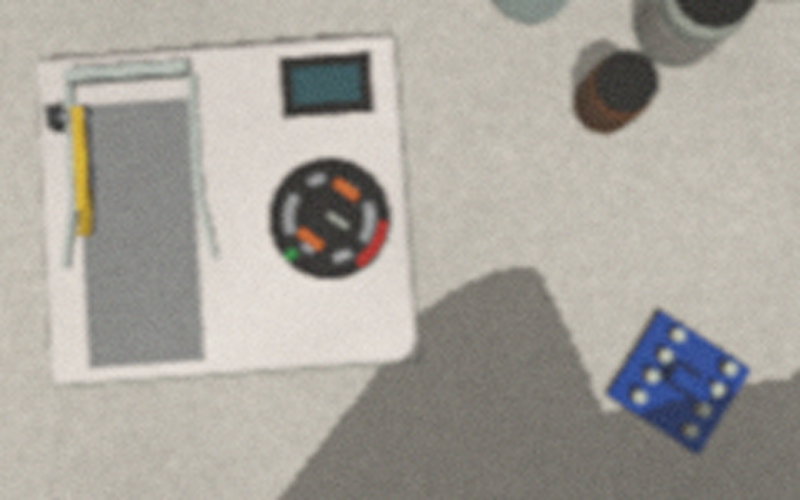

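View pics/crop_sc.png

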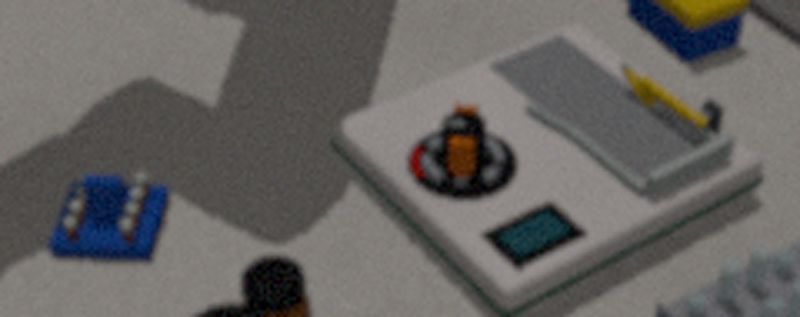

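The crops show:
- **Mixer:** deck corners at crop (40,57), (395,37), (55,383), with the rounded corner near (413,358). Its yaw is about +0.055.
- **Dock:** the back-stop bar runs from (67,75) to (190,65).
- **Dial:** ring centre near (330,218), tabs at (345,188) and (311,239), green mark at (291,254), red arc from (390,225) to (362,265).
- **Carrier:** the vial rows run along its x, at a yaw of about -0.57.

```bash
python3 - <<'E'
from h import *
f=np.load('top0.npy',allow_pickle=True).item(); g=np.load('scene0.npy',allow_pickle=True).item()
im=f['color']; hsv=cv2.cvtColor(im,cv2.COLOR_RGB2HSV)
C=lambda p:(np.array(p,float)+.5)/(800/240)+[215,135]-.5
q=onz(f,C([[40,57],[395,37],[413,358],[55,383]]),50); print('deck',q.round(1), np.linalg.norm(q-np.roll(q,-1,0),axis=1))
yaws=[np.arctan2(*(q[0]-q[3])[[1,0]]),np.arctan2(*(q[0]-q[1])[[1,0]])-np.pi/2]; print('yaw',yaws)
th=np.mean([yaws[0],yaws[1]]); ex=np.array([np.cos(th),np.sin(th)]); ey=np.array([-ex[1],ex[0]]); M=(q[0]+q[1]+q[3]+q[3]+q[1]-q[0])[:2]/4 ; M=(q[1]+q[3])[:2]/2
loc=lambda P:np.c_[(P[:,:2]-M)@ex,(P[:,:2]-M)@ey].round(1)
print('M',M)
print('floor',loc(onz(f,C([[90,105],[187,98],[203,358],[91,367]]),51)))
print('stop top (near edge l,r; far edge l,r)',loc(onz(f,C([[67,84],[190,74],[67,66],[190,58]]),76)))
print('rails straight l,r z60',loc(onz(f,C([[72,100],[74,205],[190,100],[197,190],[68,265],[216,257]]),60)))
print('catch near end z65, hinge',loc(onz(f,C([[84,235],[80,107],[56,117]]),70)))
# dial
m=np.zeros(im.shape[:2],np.uint8); m[175:228,290:338]=((im.max(2)<110)|(hsv[...,1]>110))[175:228,290:338]*255
c=max(cv2.findContours(m,0,1)[0],key=cv2.contourArea); (u,v),rr=cv2.minEnclosingCircle(c); e=cv2.fitEllipse(c); print('ring',u,v,rr,e)
D=onz(f,[e[0]],58)[0]; print('dial',D,loc(D[None]))
def cen(h0,h1,s,v0,x0,x1,y0,y1,im):
    k=np.zeros(im.shape[:2],np.uint8); k[y0:y1,x0:x1]=cv2.inRange(cv2.cvtColor(im,cv2.COLOR_RGB2HSV),(h0,s,v0),(h1,255,255))[y0:y1,x0:x1]
    n,l,st,ce=cv2.connectedComponentsWithStats(k); return [(st[i,4],ce[i],np.argwhere(l==i)[:,::-1]) for i in range(1,n) if st[i,4]>3]
for nm,a in dict(orange=(4,16,110,90),green=(45,80,60,40)).items():
  for n,ce,px in cen(*a,290,338,175,228,im):
    z=96 if nm=='orange' else 59; P=onz(f,[ce],z)[0]; d=P-D; print(nm,n,ce,P.round(1),'yaw',np.arctan2(d[1],d[0]), np.hypot(*d[:2]))
for n,ce,px in cen(170,180,110,90,290,338,175,228,im)+cen(0,3,110,90,290,338,175,228,im):
    d=onz(f,px,59)-D; a=np.arctan2(d[:,1],d[:,0]); print('red',n,a.min(),a.max())
# carrier vial tops
V=C([[678,335],[665,355],[652,376],[640,397],[731,368],[718,389],[705,409],[691,431]]); P=onz(f,V,36); print('vials',P[:,:2].mean(0)); d=P[0]-P[3]+P[4]-P[7]; print(np.arctan2(d[1],d[0])); print('row sep',np.linalg.norm(P[:4].mean(0)-P[4:].mean(0)))
k=cen(105,130,90,30,190,250,210,255,g['color']); print([(n,c) for n,c,_ in k])
print('proj carrier c in scene', proj(g,[[430,-277,16]]), 'dial',proj(g,[[D[0],D[1],96]]))
E
```

```text
deck [[703.2 249.3  50. ]
 [716.6 -43.9  50. ]
 [453.5 -55.   50. ]
 [436.3 233.6  50. ]] [293.4587986  263.30741185 289.11758541 267.40244108]
yaw [np.float64(0.058737689927335864), np.float64(0.04550150098704431)]
M [576.44959417  94.8411429 ]
floor [[  91.8  107.7]
 [  92.5   27.8]
 [-120.    25.5]
 [-121.7  116. ]]
stop top (near edge l,r; far edge l,r) [[105.4 120.5]
 [107.2  21.3]
 [120.1 120. ]
 [120.3  20.7]]
rails straight l,r z60 [[ 95.2 120.4]
 [  9.2 122.3]
 [ 89.   24.4]
 [ 15.1  22.3]
 [-39.  129.1]
 [-40.    9.8]]
catch near end z65, hinge [[-16.5 113.1]
 [ 87.1 112.1]
 [ 80.2 131.8]]
ring 313.4058532714844 200.0032501220703 17.707921981811523 ((313.3692626953125, 200.03753662109375), (34.23389434814453, 34.42641067504883), 149.2728271484375)
dial [566.73200883  11.43121448  58.        ] [[-14.  -82.8]]
orange 41 [318.19512195 191.31707317] [586.1  -2.4  96. ] yaw -0.6185405652988869 23.793126614917128
orange 37 [307.78378378 206.10810811] [547.8  25.   96. ] yaw 2.5194997680227234 23.23584508505105
green 16 [302.  210.5] [538.8  42.1  59. ] yaw 2.308993545312675 41.49245353340476
red 54 -2.5986038645639447 -1.6413088307253065
vials [ 430.88016275 -277.07967772]
-0.5890361593870311
row sep 50.33822994738553
[(np.int32(530), array([222.94716981, 231.16415094])), (np.int32(6), array([211.16666667, 223.        ])), (np.int32(4), array([209.25, 228.  ]))]
proj carrier c in scene [[221.50680988 228.60600821]] dial [[327.822485   201.51296502]]
```

Call:
{"name": "play_rows", "arguments": {"dp": [[0.7,-0.48,0],[1.4,-0.97,0],[2.1,-1.45,0],[2.8,-1.94,0],[3.5,-2.42,0]], "rot": [[0,0,0],[0,0,0],[0,0,0],[0,0,0],[0,0,0]], "fingers": 1, "grip_force": 40}}

```text
clock: 0.52
eef_pos: [347.2, -420.6, 230.9]
tcp_rot: [-3.141, 0.0, 0.428]
contact_force: [1.0, -0.6, -0.2]
opening: 0.998
grasp_force: 0.0
```

Call:
{"name": "play_rows", "arguments": {"dp": [[0.7,-0.48,0.5],[1.4,-0.97,1],[2.1,-1.45,1.6],[2.8,-1.94,2.3],[3.42,-2.42,3]], "rot": [[0,0,-1.1],[0,0,-2.2],[0,0,-3.3],[0,0,-4.4],[0,0,-5.36]]}}

```text
clock: 0.93
eef_pos: [431.0, -277.8, 112.6]
tcp_rot: [3.14, -0.0, 0.996]
contact_force: [1.4, -0.9, -0.3]
opening: 0.996
grasp_force: 0.0
```

Call:
{"name": "play_rows", "arguments": {"dp": [[0,0,0],[0,0,0]], "rot": [[0,0,0],[0,0,0]]}}

```text
clock: 1.1
eef_pos: [429.5, -277.2, 111.6]
tcp_rot: [-3.138, 0.0, 0.993]
contact_force: [-0.6, -0.0, 0.1]
opening: 1.003
grasp_force: 0.0
```

```bash
cat >> h.py <<'E'
def go(x,y,z,yaw):
    s=telemetry.sense(); p=s['eef_pos']; t=s['tcp_rot'][2]; c,n=np.cos(t),np.sin(t); d=np.array([x,y,z])-p
    a=(yaw-t+np.pi)%(2*np.pi)-np.pi
    print('now',p.round(1),s['tcp_rot'].round(4),'F',s['contact_force'].round(1),'open',round(s['opening'],3),round(s['grasp_force'],1),'clk',round(s['clock'],1))
    print('dp',np.round([(c*d[0]+n*d[1])/40,(n*d[0]-c*d[1])/40,-d[2]/40],3),'rz',round(-np.degrees(a)/6,3))
E
python3 -c "
from h import *
go(430.7,-277,24,0.99)"
```

```text
now [ 429.5 -277.2  111.6] [-3.1378e+00  1.0000e-04  9.9270e-01] F [-0.6 -0.   0.1] open 1.003 0.0 clk 1.1
dp [0.02  0.022 2.19 ] rz 0.025
```

Call:
{"name": "play_rows", "arguments": {"dp": [[0.02,0.02,0.5],[0.02,0.02,1.1],[0.02,0.02,1.7],[0.02,0.02,2.15],[0.02,0.02,2.15]], "rot": [[0,0,0],[0,0,0],[0,0,0],[0,0,0],[0,0,0]]}}

```text
clock: 1.52
eef_pos: [429.6, -279.2, 25.2]
tcp_rot: [-3.138, 0.0, 0.988]
contact_force: [-0.4, 0.1, -0.0]
opening: 1.0
grasp_force: 0.0
```

Call:
{"name": "play_rows", "arguments": {"dp": [[0,0,0],[0,0,0],[0,0,0],[0,0,0],[0,0,0]], "rot": [[0,0,0],[0,0,0],[0,0,0],[0,0,0],[0,0,0]], "fingers": 0}}

```text
clock: 1.93
eef_pos: [431.8, -279.4, 28.2]
tcp_rot: [3.14, -0.0, 0.99]
contact_force: [0.3, 0.8, 0.5]
opening: 0.297
grasp_force: 0.0
```

Call:
{"name": "play_rows", "arguments": {"dp": [[0,0,0],[0,0,0],[0,0,0],[0,0,0],[0,0,0]], "rot": [[0,0,0],[0,0,0],[0,0,0],[0,0,0],[0,0,0]]}}

```text
clock: 2.35
eef_pos: [431.5, -279.2, 28.0]
tcp_rot: [3.141, 0.0, 0.99]
contact_force: [-3.1, -0.2, 7.3]
opening: 0.158
grasp_force: 40.1
```

Call:
{"name": "play_rows", "arguments": {"dp": [[0,0,-0.5],[0,0,-1],[0,0,-1.7],[0,0,-2.4],[0,0,-2.5]], "rot": [[0,0,0],[0,0,0],[0,0,0],[0,0,0],[0,0,0]]}}

```text
clock: 2.77
eef_pos: [433.2, -280.2, 131.4]
tcp_rot: [3.136, 0.0, 0.99]
contact_force: [0.6, -0.5, -1.6]
opening: 0.153
grasp_force: 39.8
```

```bash
python3 -c "
from h import *
go(500.8,162.9,128,1.623)"
```

```text
now [ 433.2 -280.2  131.4] [3.1356 0.     0.9902] F [ 0.6 -0.5 -1.6] open 0.153 39.8 clk 2.8
dp [10.189 -4.664  0.085] rz -6.043
```

Call:
{"name": "play_rows", "arguments": {"dp": [[0.6,-0.28,0],[1.3,-0.6,0],[2,-0.92,0],[2.7,-1.23,0],[3.4,-1.55,0]], "rot": [[0,0,0],[0,0,0],[0,0,0],[0,0,0],[0,0,0]]}}

```text
clock: 3.18
eef_pos: [453.6, -129.8, 126.7]
tcp_rot: [-3.141, 0.0, 0.99]
contact_force: [1.2, -1.0, -2.4]
opening: 0.157
grasp_force: 39.7
```

Call:
{"name": "play_rows", "arguments": {"dp": [[0.7,-0.32,0],[1.4,-0.64,0],[2.1,-0.95,0],[2.8,-1.28,0],[3.4,-1.55,0]], "rot": [[0,0,-0.4],[0,0,-0.8],[0,0,-1.2],[0,0,-1.6],[0,0,-2]]}}

```text
clock: 3.6
eef_pos: [476.3, 18.4, 126.7]
tcp_rot: [-3.141, 0.0, 1.202]
contact_force: [0.5, -0.8, -2.0]
opening: 0.157
grasp_force: 39.7
```

```bash
python3 -c "
from h import *
go(500.8,162.9,128,1.623)"
```

```text
now [476.3  18.4 126.7] [-3.1409e+00  1.0000e-04  1.2020e+00] F [ 0.5 -0.8 -2. ] open 0.157 39.7 clk 3.6
dp [ 3.59  -0.73  -0.033] rz -4.02
```

Call:
{"name": "play_rows", "arguments": {"dp": [[0.8,-0.15,0],[1.6,-0.32,0],[2.4,-0.48,0],[3.1,-0.63,0],[3.58,-0.73,0]], "rot": [[0,0,-0.8],[0,0,-1.6],[0,0,-2.4],[0,0,-3.2],[0,0,-4.02]]}}

```text
clock: 4.02
eef_pos: [501.4, 163.0, 126.6]
tcp_rot: [-3.141, -0.0, 1.626]
contact_force: [-0.0, -0.0, -2.1]
opening: 0.155
grasp_force: 39.7
```

Call:
{"name": "play_rows", "arguments": {"dp": [[0,0,0],[0,0,0]], "rot": [[0,0,0],[0,0,0]]}}

```text
clock: 4.18
eef_pos: [500.9, 161.3, 126.5]
tcp_rot: [-3.141, 0.0, 1.622]
contact_force: [-0.8, -0.6, -1.6]
opening: 0.16
grasp_force: 39.7
```

```bash
python3 -c "
from h import *
go(500.8,162.9,128,1.623)
f=optics.grab_frame('top');g=optics.grab_frame('scene')
np.save('top1.npy',f,allow_pickle=True);np.save('scene1.npy',g,allow_pickle=True)
a=cv2.resize(f['color'][135:275,215:375],(640,560),interpolation=cv2.INTER_CUBIC)
b=cv2.resize(g['color'][110:260,280:440],(640,600),interpolation=cv2.INTER_CUBIC)
o=np.zeros((600,1280,3),np.uint8);o[:560,:640]=a;o[:,640:]=b;save('c1',cv2.resize(o,(800,375)))
"
```

```text
now [500.9 161.3 126.5] [-3.1406e+00  4.0000e-04  1.6218e+00] F [-0.8 -0.6 -1.6] open 0.16 39.7 clk 4.2
dp [ 0.041 -0.002 -0.038] rz -0.011
```

View pics/c1.png

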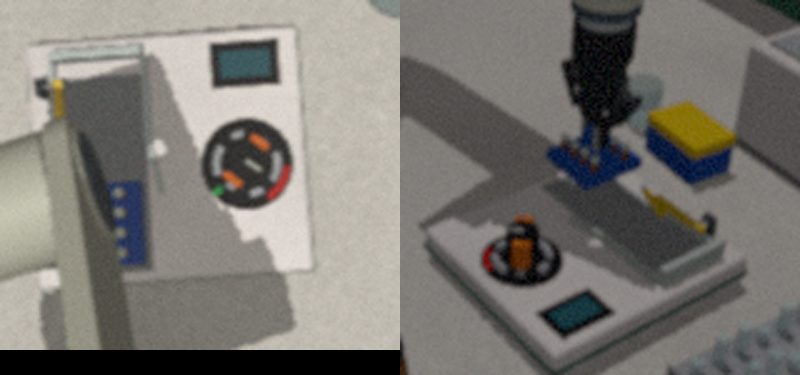

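The carrier is held level over the mouth. In the top crop its right edge runs from (145,181) to (152,268). In the scene crop its base corners are at (548,157), (588,188) and (640,160). I'll check the sideways offset against the dock.

```bash
python3 -c "
from h import *
f=np.load('top1.npy',allow_pickle=True).item(); g=np.load('scene1.npy',allow_pickle=True).item()
th=.052; ex=np.array([np.cos(th),np.sin(th)]); ey=np.array([-ex[1],ex[0]]); M=np.array([576.45,94.84])
loc=lambda P:np.c_[(P[:,:2]-M)@ex,(P[:,:2]-M)@ey].round(1)
im=f['color']; hsv=cv2.cvtColor(im,cv2.COLOR_RGB2HSV)
m=cv2.inRange(hsv,(105,110,35),(130,255,255)); pts=[]
for v in range(214,238):
    u=np.nonzero(m[v,255:295])[0]
    if len(u): pts.append((255+u.max()+.5,v))
P=loc(onz(f,pts,113)); print('top right edge y',np.median(P[:,1]),P[:,1].std(),'slope',np.polyfit(P[:,0],P[:,1],1)[0])
u,v=np.nonzero(m[200:250,265:276]); print('front edge x',loc(onz(f,[[271,199.5+u.min()]],114)),'rear',loc(onz(f,[[274,200.5+u.max()]],98)))
hs=cv2.cvtColor(g['color'],cv2.COLOR_RGB2HSV); m=np.zeros(im.shape[:2],np.uint8); m[160:190,335:380]=cv2.inRange(hs,(105,110,30),(130,255,255))[160:190,335:380]
ys,xs=np.nonzero(m); i=xs.argmin();j=xs.argmax();k=ys.argmax(); c=[[xs[i]-.5,ys[xs==xs[i]].mean()],[xs[j]+.5,ys[xs==xs[j]].mean()],[xs[ys==ys[k]].mean(),ys[k]+.5]]; print(c)
print('scene corners (-x-y)(+x+y) z106,(+x-y) z98',loc(onz(g,c[:2],106)),loc(onz(g,c[2:],98)))
# dock features in scene view: stop near/right corner & expected
for n,p,z in(('stop r',(107,21.3),76),('rail r',(15,23),60),('floor r',(-120,25.5),51),('floor l',(-121,116),51)):
  w=M+p[0]*ex+p[1]*ey; q=proj(g,[[*w,z]])[0]; print(n,q.round(1),'crop',((q-[280,110])*2.5+[400,0]).round(0))
print(loc(np.array([[500.9,161.3,0]])))
"
```

```text
top right edge y 26.45 0.8700953811061305 slope 0.015046610263614384
front edge x [[-31.2  24.8]] rear [[-112.7   23.3]]
[[np.float64(338.5), np.float64(171.5)], [np.float64(379.5), np.float64(164.5)], [np.float64(354.0), np.float64(185.5)]]
scene corners (-x-y)(+x+y) z106,(+x-y) z98 [[-109.7   27.2]
 [ -67.5  164.4]] [[-31.2  28.8]]
stop r [381.3 216.2] crop [653. 265.]
rail r [361.1 203.5] crop [603. 234.]
floor r [335.5 183.9] crop [539. 185.]
floor l [356.7 175.1] crop [592. 163.]
[[-72.   70.3]]
```

Call:
{"name": "play_rows", "arguments": {"dp": [[0.02,0,0.4],[0.02,0,0.7],[0.02,0,0.95],[0.02,0,1.08],[0.02,0,1.12]], "rot": [[0,0,0],[0,0,0],[0,0,0],[0,0,0],[0,0,0]]}}

```text
clock: 4.7
eef_pos: [500.8, 160.4, 81.4]
tcp_rot: [-3.14, 0.001, 1.619]
contact_force: [-0.4, -0.2, -2.2]
opening: 0.153
grasp_force: 39.7
```

Call:
{"name": "play_rows", "arguments": {"dp": [[0,0,0.03],[0,0,0.05],[0,0,0.05]], "rot": [[0,0,0],[0,0,0],[0,0,0]]}}

```text
clock: 4.95
eef_pos: [501.8, 161.3, 80.7]
tcp_rot: [3.141, -0.0, 1.62]
contact_force: [0.2, -0.3, -3.0]
opening: 0.157
grasp_force: 39.7
```

Call:
{"name": "play_rows", "arguments": {"dp": [[0,0,0.03],[0,0,0.05],[0,0,0.05]], "rot": [[0,0,0],[0,0,0],[0,0,0]]}}

```text
clock: 5.2
eef_pos: [501.5, 161.4, 78.5]
tcp_rot: [3.141, -0.0, 1.621]
contact_force: [0.0, 0.7, -1.4]
opening: 0.159
grasp_force: 39.7
```

Call:
{"name": "play_rows", "arguments": {"dp": [[0,0,0.02],[0,0,0.03],[0,0,0.03]], "rot": [[0,0,0],[0,0,0],[0,0,0]]}}

```text
clock: 5.45
eef_pos: [501.6, 161.5, 78.0]
tcp_rot: [3.141, -0.0, 1.621]
contact_force: [-2.6, -1.9, 8.0]
opening: 0.16
grasp_force: 41.2
```

Call:
{"name": "play_rows", "arguments": {"dp": [[0,0,0.02],[0,0,0.03],[0,0,0.03]], "rot": [[0,0,0],[0,0,0],[0,0,0]]}}

```text
clock: 5.7
eef_pos: [501.6, 161.5, 77.9]
tcp_rot: [3.141, -0.0, 1.621]
contact_force: [-8.7, -2.2, 23.9]
opening: 0.151
grasp_force: 43.5
```

Call:
{"name": "play_rows", "arguments": {"dp": [[0,0,-0.03],[0,0.1,-0.04],[0,0.25,-0.04],[0,0.4,-0.04],[0,0.5,-0.04]], "rot": [[0,0,0],[0,0,0],[0,0,0],[0,0,0],[0,0,0]]}}

```text
clock: 6.12
eef_pos: [521.8, 162.5, 78.0]
tcp_rot: [-3.141, -0.0, 1.621]
contact_force: [-8.4, -0.4, 11.9]
opening: 0.158
grasp_force: 41.9
```

Call:
{"name": "play_rows", "arguments": {"dp": [[0,0.1,0],[0,0.2,0],[0,0.3,0],[0,0.4,0],[0,0.5,0]], "rot": [[0,0,0],[0,0,0],[0,0,0],[0,0,0],[0,0,0]]}}

```text
clock: 6.53
eef_pos: [540.7, 163.3, 78.0]
tcp_rot: [-3.139, 0.0, 1.62]
contact_force: [-9.6, -1.1, 13.3]
opening: 0.157
grasp_force: 42.0
```

```bash
python3 -c "
from h import *
go(636.6,168.5,79,1.623)
f=optics.grab_frame('scene')
save('c2',cv2.resize(f['color'][110:260,280:440],(640,600),interpolation=cv2.INTER_CUBIC))
"
```

```text
now [540.7 163.3  78. ] [-3.1391e+00  2.0000e-04  1.6205e+00] F [-9.6 -1.1 13.3] open 0.157 42.0 clk 6.5
dp [ 0.011  2.401 -0.025] rz -0.024
```

View pics/c2.png

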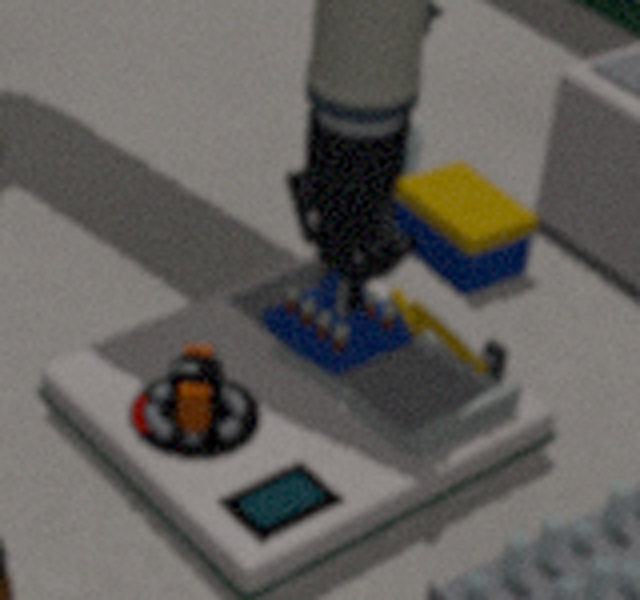

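The carrier's front corner at (335,372) lies between the rails, and the yellow catch at (405,305) is riding on its left strip. I'll keep sliding it in.

Call:
{"name": "play_rows", "arguments": {"dp": [[0,0.15,-0.01],[0,0.3,-0.01],[0,0.45,-0.01],[0,0.6,-0.01],[0,0.75,-0.01]], "rot": [[0,0,0],[0,0,0],[0,0,0],[0,0,0],[0,0,0]]}}

```text
clock: 7.0
eef_pos: [571.8, 164.9, 77.9]
tcp_rot: [-3.141, 0.0, 1.621]
contact_force: [-4.4, -0.6, 6.9]
opening: 0.152
grasp_force: 41.2
```

Call:
{"name": "play_rows", "arguments": {"dp": [[0,0.15,0],[0,0.3,0],[0,0.45,0],[0,0.6,0],[0,0.75,0]], "rot": [[0,0,0],[0,0,0],[0,0,0],[0,0,0],[0,0,0]]}}

```text
clock: 7.42
eef_pos: [601.5, 166.3, 77.9]
tcp_rot: [-3.14, -0.0, 1.62]
contact_force: [-4.7, 0.4, 5.6]
opening: 0.158
grasp_force: 41.1
```

Call:
{"name": "play_rows", "arguments": {"dp": [[0,0.1,0],[0,0.2,0],[0,0.3,0],[0,0.4,0],[0,0.5,0]], "rot": [[0,0,0],[0,0,0],[0,0,0],[0,0,0],[0,0,0]]}}

```text
clock: 7.83
eef_pos: [621.2, 167.5, 77.9]
tcp_rot: [-3.14, -0.0, 1.62]
contact_force: [-4.7, 2.5, 6.9]
opening: 0.159
grasp_force: 41.2
```

Call:
{"name": "play_rows", "arguments": {"dp": [[0,0.07,0],[0,0.14,0],[0,0.2,0],[0,0.26,0],[0,0.3,0]], "rot": [[0,0,0],[0,0,0],[0,0,0],[0,0,0],[0,0,0]]}}

```text
clock: 8.25
eef_pos: [633.2, 168.2, 77.9]
tcp_rot: [-3.14, -0.0, 1.62]
contact_force: [-6.9, 1.8, 7.4]
opening: 0.154
grasp_force: 41.1
```

Call:
{"name": "play_rows", "arguments": {"dp": [[0,0.02,0],[0,0.04,0],[0,0.06,0]], "rot": [[0,0,0],[0,0,0],[0,0,0]]}}

```text
clock: 8.5
eef_pos: [635.6, 168.3, 77.9]
tcp_rot: [-3.14, -0.0, 1.62]
contact_force: [-4.4, 1.4, 6.0]
opening: 0.158
grasp_force: 41.0
```

Call:
{"name": "play_rows", "arguments": {"dp": [[0,0.02,0],[0,0.04,0],[0,0.06,0]], "rot": [[0,0,0],[0,0,0],[0,0,0]]}}

```text
clock: 8.75
eef_pos: [637.9, 168.4, 78.0]
tcp_rot: [-3.14, -0.0, 1.62]
contact_force: [-5.2, 1.6, 5.7]
opening: 0.157
grasp_force: 41.0
```

Call:
{"name": "play_rows", "arguments": {"dp": [[0,0.02,0],[0,0.04,0],[0,0.06,0]], "rot": [[0,0,0],[0,0,0],[0,0,0]]}}

```text
clock: 9.0
eef_pos: [639.3, 168.5, 77.9]
tcp_rot: [-3.138, -0.0, 1.62]
contact_force: [-11.9, 1.2, 11.5]
opening: 0.157
grasp_force: 41.9
```

Call:
{"name": "play_rows", "arguments": {"dp": [[0,0.02,0],[0,0.04,0],[0,0.05,0]], "rot": [[0,0,0],[0,0,0],[0,0,0]]}}

```text
clock: 9.25
eef_pos: [639.4, 168.4, 78.0]
tcp_rot: [-3.134, 0.0, 1.621]
contact_force: [-18.1, 1.5, 18.0]
opening: 0.157
grasp_force: 43.0
```

Call:
{"name": "play_rows", "arguments": {"dp": [[0,-0.03,-0.02],[0,-0.03,-0.02]], "rot": [[0,0,0],[0,0,0]]}}

```text
clock: 9.42
eef_pos: [639.4, 168.4, 78.0]
tcp_rot: [-3.137, 0.0, 1.621]
contact_force: [-9.2, 2.3, 4.4]
opening: 0.16
grasp_force: 41.3
```

Call:
{"name": "play_rows", "arguments": {"dp": [[0,0,0],[0,0,0],[0,0,0],[0,0,0],[0,0,0]], "rot": [[0,0,0],[0,0,0],[0,0,0],[0,0,0],[0,0,0]], "fingers": 0.5}}

```text
clock: 9.83
eef_pos: [641.7, 168.2, 78.8]
tcp_rot: [3.141, -0.0, 1.62]
contact_force: [-0.2, -0.2, -0.3]
opening: 0.5
grasp_force: 0.0
```

Call:
{"name": "play_rows", "arguments": {"dp": [[0,0,-0.4],[0,0,-0.9],[0,0,-1.5],[0,0,-2.2],[0,0,-2.5]], "rot": [[0,0,0],[0,0,0],[0,0,0],[0,0,0],[0,0,0]]}}

```text
clock: 10.25
eef_pos: [643.0, 168.6, 182.4]
tcp_rot: [3.137, -0.001, 1.62]
contact_force: [1.6, 0.9, -0.1]
opening: 0.497
grasp_force: 0.0
```

```bash
python3 -c "
from h import *
go(566.8,11.4,150,.95)
f=optics.grab_frame('scene')
save('c3',cv2.resize(f['color'][110:260,280:440],(640,600),interpolation=cv2.INTER_CUBIC))
"
```

```text
now [643.  168.6 182.4] [ 3.1371e+00 -9.0000e-04  1.6204e+00] F [ 1.6  0.9 -0.1] open 0.497 0.0 clk 10.2
dp [-3.831 -2.098  0.811] rz 6.402
```

View pics/c3.png

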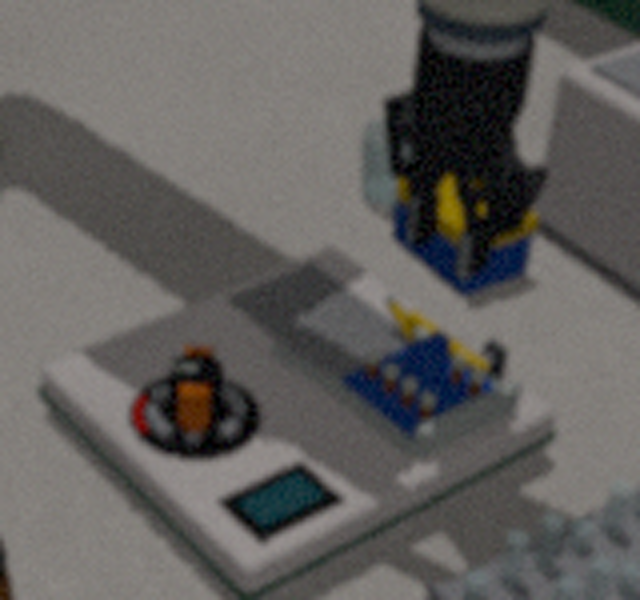

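The carrier sits against the stop and the catch's near end is back at its initial pixel, about (378,186) raw. I'll confirm that numerically while moving to the dial.

Call:
{"name": "play_rows", "arguments": {"dp": [[-0.7,-0.35,0],[-1.4,-0.75,0],[-2.2,-1.2,0.2],[-3,-1.65,0.4],[-3.8,-2.1,0.6]], "rot": [[0,0,1],[0,0,2],[0,0,3],[0,0,4],[0,0,5]], "fingers": 1}}

```text
clock: 10.72
eef_pos: [563.7, 11.1, 153.7]
tcp_rot: [-3.141, 0.0, 1.092]
contact_force: [0.3, -0.7, -0.0]
opening: 0.999
grasp_force: 0.0
```

Call:
{"name": "play_rows", "arguments": {"dp": [[0,0,0],[0,0,0],[0,0,0]], "rot": [[0,0,0.7],[0,0,1.4],[0,0,1.4]]}}

```text
clock: 10.97
eef_pos: [564.3, 11.5, 153.9]
tcp_rot: [-3.141, 0.001, 0.946]
contact_force: [0.1, -0.2, 0.5]
opening: 0.997
grasp_force: 0.0
```

```bash
python3 -c "
from h import *
go(566.8,11.4,66,.95)
g=np.load('scene0.npy',allow_pickle=True).item()
h=optics.grab_frame('scene')
for k in(g,h):
    m=cv2.inRange(cv2.cvtColor(k['color'],cv2.COLOR_RGB2HSV),(18,120,80),(36,255,255))[180:206,372:410]
    ys,xs=np.nonzero(m); ys=ys[xs<34];xs=xs[xs<34]; print(len(xs),xs.min(),xs.mean(),ys.mean(),[ (int(ys[xs==i].min()),int(ys[xs==i].max())) for i in range(5,26,3) if (xs==i).any()])
"
```

```text
now [564.3  11.5 153.9] [-3.1408e+00  6.0000e-04  9.4570e-01] F [ 0.1 -0.2  0.5] open 0.997 0.0 clk 11.0
dp [0.034 0.052 2.196] rz -0.041
100 6 16.36 13.94 [(8, 11), (8, 15), (10, 14), (12, 15), (14, 17), (17, 19)]
58 6 15.017241379310345 12.758620689655173 [(7, 12), (8, 12), (10, 11), (17, 17), (17, 17)]
```

Call:
{"name": "play_rows", "arguments": {"dp": [[0.03,0.05,0.6],[0.03,0.05,1.2],[0.03,0.05,1.7],[0.03,0.05,2.1],[0.03,0.05,2.18]], "rot": [[0,0,0],[0,0,0],[0,0,0],[0,0,0],[0,0,0]]}}

```text
clock: 11.43
eef_pos: [565.4, 12.6, 64.5]
tcp_rot: [-3.138, 0.003, 0.954]
contact_force: [-0.4, 0.1, 0.7]
opening: 0.996
grasp_force: 0.0
```

Call:
{"name": "play_rows", "arguments": {"dp": [[0,0,0],[0,0,0],[0,0,0],[0,0,0],[0,0,0]], "rot": [[0,0,0],[0,0,0],[0,0,0],[0,0,0],[0,0,0]], "fingers": 0, "grip_force": 30}}

```text
clock: 11.85
eef_pos: [567.6, 12.8, 69.7]
tcp_rot: [3.141, -0.001, 0.95]
contact_force: [-6.1, 4.4, 12.1]
opening: 0.496
grasp_force: 29.4
```

Call:
{"name": "play_rows", "arguments": {"dp": [[0,0,0],[0,0,0],[0,0,0]], "rot": [[0,0,0],[0,0,0],[0,0,0]]}}

```text
clock: 12.1
eef_pos: [567.6, 12.8, 69.7]
tcp_rot: [3.141, -0.001, 0.95]
contact_force: [-4.7, 3.6, 11.7]
opening: 0.496
grasp_force: 29.3
```

Call:
{"name": "play_rows", "arguments": {"dp": [[0,-0.02,0],[0,-0.02,0],[0,-0.02,0],[0,-0.02,0],[0,-0.02,0]], "rot": [[0,0,0.3],[0,0,0.9],[0,0,1.7],[0,0,2.5],[0,0,3.3]]}}

```text
clock: 12.52
eef_pos: [567.8, 12.5, 69.7]
tcp_rot: [3.14, -0.002, 0.601]
contact_force: [-2.0, -1.4, 9.3]
opening: 0.496
grasp_force: 29.4
```

Call:
{"name": "play_rows", "arguments": {"dp": [[0,0,0],[0,0,0],[0,0,0],[0,0,0],[0,0,0]], "rot": [[0,0,0.9],[0,0,1.8],[0,0,2.7],[0,0,3.6],[0,0,4.5]]}}

```text
clock: 12.93
eef_pos: [568.1, 12.0, 69.8]
tcp_rot: [3.14, -0.003, 0.13]
contact_force: [-1.3, -5.1, 8.6]
opening: 0.492
grasp_force: 29.3
```

```bash
python3 -c "
from h import *
go(567.2,12.2,68,-.833)"
```

```text
now [568.1  12.   69.8] [ 3.1401 -0.0033  0.13  ] F [-1.3 -5.1  8.6] open 0.492 29.3 clk 12.9
dp [-0.021 -0.009  0.044] rz 9.196
```

Call:
{"name": "play_rows", "arguments": {"dp": [[0,0,0],[0,0,0],[0,0,0],[0,0,0],[0,0,0]], "rot": [[0,0,0.9],[0,0,1.8],[0,0,2.7],[0,0,3.6],[0,0,4.5]]}}

```text
clock: 13.35
eef_pos: [567.9, 11.4, 69.7]
tcp_rot: [3.141, -0.004, -0.341]
contact_force: [-1.6, -7.9, 9.7]
opening: 0.497
grasp_force: 29.5
```

Call:
{"name": "play_rows", "arguments": {"dp": [[0,0,0],[0,0,0],[0,0,0],[0,0,0],[0,0,0]], "rot": [[0,0,0.9],[0,0,1.8],[0,0,2.7],[0,0,3.6],[0,0,4.3]]}}

```text
clock: 13.77
eef_pos: [567.6, 10.9, 69.7]
tcp_rot: [3.142, -0.003, -0.791]
contact_force: [-3.0, -10.4, 10.8]
opening: 0.494
grasp_force: 29.9
```

Call:
{"name": "play_rows", "arguments": {"dp": [[0,0,0],[0,0,0]], "rot": [[0,0,0.2],[0,0,0.2]]}}

```text
clock: 13.93
eef_pos: [567.5, 10.9, 69.7]
tcp_rot: [-3.142, -0.003, -0.809]
contact_force: [-2.2, -10.5, 10.4]
opening: 0.492
grasp_force: 29.9
```

```bash
python3 -c "
from h import *
go(567.2,12.2,68,-.833)
f=optics.grab_frame('scene')
save('c4',cv2.resize(f['color'][180:240,300:360],(600,600),interpolation=cv2.INTER_CUBIC))"
```

```text
now [567.5  10.9  69.7] [-3.1416 -0.0033 -0.8093] F [ -2.2 -10.5  10.4] open 0.492 29.9 clk 13.9
dp [-0.029 -0.016  0.042] rz 0.227
```

Call:
{"name": "play_rows", "arguments": {"dp": [[0,0,0],[0,0,0],[0,0,0],[0,0,0]], "rot": [[0,0,0.23],[0,0,0.23],[0,0,0.23],[0,0,0.23]]}}

```text
clock: 14.32
eef_pos: [567.5, 10.9, 69.7]
tcp_rot: [-3.142, -0.003, -0.832]
contact_force: [-2.7, -10.2, 9.6]
opening: 0.493
grasp_force: 29.9
```

Call:
{"name": "play_rows", "arguments": {"dp": [[0,0,0],[0,0,0],[0,0,0],[0,0,0]], "rot": [[0,0,0],[0,0,0],[0,0,0],[0,0,0]], "fingers": 0.6, "grip_force": 20}}

```text
clock: 14.65
eef_pos: [568.1, 12.2, 68.8]
tcp_rot: [-3.14, -0.003, -0.833]
contact_force: [1.9, -5.7, 1.8]
opening: 0.602
grasp_force: 5.3
```

The pad force of 5.3 N at a 51 mm opening matches the tab springs pushing out, so the tabs are in the slot. I'll release, rise and check.

Call:
{"name": "play_rows", "arguments": {"dp": [[0,0,0],[0,0,0],[0,0,0],[0,0,0],[0,0,0]], "rot": [[0,0,0],[0,0,0],[0,0,0],[0,0,0],[0,0,0]], "fingers": 1}}

```text
clock: 15.07
eef_pos: [566.6, 12.8, 67.7]
tcp_rot: [-3.141, 0.0, -0.833]
contact_force: [0.4, 0.6, 0.1]
opening: 0.996
grasp_force: 0.0
```

Call:
{"name": "play_rows", "arguments": {"dp": [[0,0,-0.5],[0,0,-1.2],[0,0,-2],[0,0,-2.8],[0,0,-3.5]], "rot": [[0,0,0],[0,0,0],[0,0,0],[0,0,0],[0,0,0]]}}

```text
clock: 15.48
eef_pos: [566.7, 12.8, 209.6]
tcp_rot: [-3.141, -0.0, -0.833]
contact_force: [0.0, 0.4, 0.1]
opening: 0.997
grasp_force: 0.0
```

Call:
{"name": "play_rows", "arguments": {"dp": [[-0.8,0.8,0],[-1.6,1.6,0],[-2.4,2.4,0],[-3,3,0],[-3,3,0]], "rot": [[0,0,0],[0,0,0],[0,0,0],[0,0,0],[0,0,0]]}}

```text
clock: 15.9
eef_pos: [389.2, 20.8, 206.3]
tcp_rot: [3.137, 0.004, -0.833]
contact_force: [-0.1, -0.0, -0.8]
opening: 0.998
grasp_force: 0.0
```

```bash
python3 -c "
from h import *
go(567.2,12.2,68,-.833)
f=optics.grab_frame('scene');g=optics.grab_frame('top')
a=cv2.resize(f['color'][165:255,290:430],(700,450),interpolation=cv2.INTER_CUBIC)
b=cv2.resize(g['color'][135:260,215:355],(448,400),interpolation=cv2.INTER_CUBIC)
o=np.zeros((450,1148,3),np.uint8);o[:,:700]=a;o[:400,700:]=b;save('c5',cv2.resize(o,(800,314),interpolation=cv2.INTER_AREA))
D=np.array([566.8,11.4]); im=g['color']; k=np.zeros(im.shape[:2],np.uint8); k[175:228,290:338]=cv2.inRange(cv2.cvtColor(im,cv2.COLOR_RGB2HSV),(4,110,90),(16,255,255))[175:228,290:338]
n,l,st,ce=cv2.connectedComponentsWithStats(k)
for i in range(1,n):
  if st[i,4]>8:
    d=onz(g,[ce[i]],96)[0,:2]-D; print(st[i,4],ce[i],np.arctan2(d[1],d[0]),np.hypot(*d))
"
```

```text
now [389.2  20.8 206.3] [ 3.1369  0.0044 -0.8328] F [-0.1 -0.  -0.8] open 0.998 0.0 clk 15.9
dp [ 3.152 -3.147  3.458] rz 0.002
35 [306.65714286 192.08571429] 0.7452022275648489 23.985264688497907
23 [319.13043478 205.47826087] -2.409022022730638 23.70819190869353
```

View pics/c5.png

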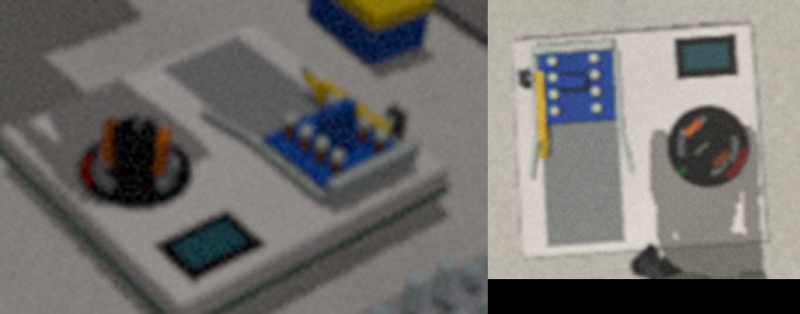

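The final view shows the carrier against the stop with the catch down behind it. The tab centres at (307,192) and (319,205) are 47.7 mm apart. They were 47.0 mm apart at the start, so both are fully out, and the dial has turned about 1.78 rad to green. The arm is clear, so I'm handing in.

```bash
python3 -c "
from h import *
print(r.sign_off())"
```

```text
the job is handed in; nothing more can be done
None
```

I handed the job in at about 16 s of the 69 s limit: the carrier looks home with the catch down behind it, and the dial is at the green mark with both tabs out, but sign-off returned no verdict.

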